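# Move a tacky varnished plate under the curing lamp

## Robot

A 6-joint arm with a two-finger parallel gripper is mounted at the origin on the work surface. World frame = base frame: x ahead of the robot, y to its left, z up, the work surface at z = 0. Lengths are in m, angles in degrees, forces in N, time in s.
With the tool pointing down it reaches from about 0.375 to 0.9 m from the base axis. Payload 3.1 kg.
Tool frame: the origin (TCP) lies midway between the tips of the shut fingers; the grasp point (between the pads) lies bot.hold_point_z behind it (bot.hold_point_z is the distance from the TCP to the grasp point, in m); z points along the fingers, y is the direction in which the jaws open and shut (so a half turn about z gives the same grasp; the last joint's range is limited). The gripper opens to 87 mm and grips with 3 to 60 N. Pads are 19 mm wide; open, the fingers measure 117 mm over their backs; the gripper's body (75 mm by 190 mm) begins 51 mm behind the grasp point.
Start: joints at [54.746, 30.224, 82.088, -0, 67.689, -10.227], TCP at [0.264, 0.566, 0.223] pointing down, gripper open.
Joint ranges: [-176.69, 176.69], [-43.24, 126.21], [12.49, 139.97], [-82, 262], [0, 151.66], [-163.58, 163.58]. Speed limits (degrees/s): [159.86, 159.86, 180, 180, 180, 180].

## Interface

Orientations are given as a 3x3 rotation matrix whose columns are the frame's x, y, z axes.
In Python, from rig import bot, vision gives the robot as it stands.
- The arm moves only by the shell command python3 -m inch 'ROWS'. ROWS is JSON, a list of rows, each a list of 5 numbers: the finger opening in mm, from 0 to 87, then the shift along the tool's x, y, z in mm, then the turn about the tool's z in rad. In form: [[hand, dx, dy, dz, roll], ...]. A call has 1 to 8 rows; each row is the pose to reach, as a shift and turn from the pose measured when the call began, along the tool's axes at that moment; what a row does not reach only later rows make up. A row lasts 1/10 s, in which the tool goes at most 50 mm and 8.59 degrees, less where a joint would pass 70% of its speed; a pose out of reach is approached as far as the arm can. A call with a gripper value outside its range is refused whole. The fingers move at their own pace and stop on an object; the grip force is fixed at half the most. Time passes only in rows, so rows that repeat a pose let the fingers close. It gives the time, the measured TCP pose, the force and the opening at its end, in the units of the state.
- bot.read_state(): the state, without advancing time (a new reading comes with each control period).
- vision.capture(name): name is "scene" or "top" or "wrist"; returns (picture, depth): 480x640x3 uint8, red, green, blue; 480x640 float32, m along the optical axis (not along the pixel's ray), 0 where there is no reading.
- vision.camera_model(name): a dict with "intrinsics" (3x3 intrinsics, pixels), "camera_from_world" (4x4, takes a point from world to camera coordinates). Camera axes: x right, y down, z forward; pixel columns grow to the right and rows downward; lengths in m; the calibration is good to about 2 mm. A picture is of the moment at which its call begins: read the wrist's pose just before it. camera_model takes no time and is no camera call; for the wrist camera it gives the pose at the moment of the call.
- bot.hand_in(): hands the job in, once; it reports no verdict.
The state is a dict: "time_s": time; "joint_positions": joint angles; "qvel": joint speeds; "tau": joint torques, N m; "position": TCP position; "tcp_rot": TCP orientation; "force": force on the tool from outside, world axes, zero at the start; "moment": the same for the moment, N m; "opening": opening from 0.0 (shut) to 1.0 (fully open).
Only numpy, scipy, OpenCV 4.12 (cv2) and the standard library are available. Lean on these libraries where they do the work, as an engineer would, in place of code of your own. Each camera call takes 0.05 s, during which the arm holds its last target. There are 200 camera calls.

## Task

The varnish on the maple test plate is still tacky, so nothing but the spatula may carry it: slide the spatula under the plate on its drying rack, lift it level, set it centred and square on the two ribs of the lamp stand's carriage and draw the spatula out. Lay the spatula flat on the bench and push the loaded carriage fully home against its stop under the lamp. Neither the gripper nor the arm may touch the plate; leave the fingerboard and the reamer where they are.

Things in the scene. Friction and masses are not known exactly. Their poses are not given: they have to be found in the camera images.
- plate: Loose flat maple plate, 80 (x) x 110 (y) x 5 mm, about 40 g, reddish-brown varnish on top. Origin at the centre of its underside, z up. It starts lying on the rack's two rails, its x axis nearly along the rails.
- rack: Fixed drying rack: base 110 x 124 x 4 mm, two pine rails along its x axis, 100 mm long, 16 mm wide, centred 46 mm either side of the middle, tops 26 mm above the bench. The channel between them, under the plate, is 76 mm wide and 22 mm high, open at both ends. Origin on the bench under its centre; x points along the channel away from the robot: insert the blade along +x.
- spatula_grip (a point): Point at mid-height on the spatula's grip where it is best held from above, 92 mm behind the blade centre and 30 mm above the blade underside. Same axes as spatula.
- spatula: Loose lifting spatula, 90 g, 205 mm long. Steel blade 84 (x) x 56 (y) x 3 mm; origin at the centre of its underside, x towards its front edge, z up. Straight behind it, past a cranked neck (43 to 66 mm behind the origin), a rosewood grip 63 to 163 mm behind, 18 mm wide, 18 to 42 mm above the blade's underside. A brass foot under the grip's end lets it lie level on the bench.
- cradle (a point): Centre between the carriage's two pine ribs, level with their tops, 42 mm above the bench; moves with the carriage. Ribs along x (away from the robot), 100 mm long, 16 mm wide, centred 46 mm either side; channel between them 76 mm wide, 22 mm high above the deck, open at both ends: bring the blade in along +x. The deck ends 52 mm from the centre. The plate belongs centred here, x along the ribs.
- handle (a point): Centre of the top of the carriage's upright red handle block, 30 (x) x 16 (y) x 45 mm, its top 61 mm and bottom 16 mm above the bench; 120 mm from the cradle point in +y. Same axes as the cradle. Pushed from its +y face towards -y.
- carriage (a joint): Carriage slide, m: grows as it moves along its -y axis, from 0 (outer end) to 0.16 at the stop, under the lamp. Starts between 0 and 0.03; 2 N of friction holds it.
- stand: Fixed lamp stand, axes as the cradle. Origin on the bench below the cradle point's place at joint 0. Grey base 100 mm wide in x (nothing reaches farther towards the robot than the deck, 52 mm). White lamp head 110 mm wide along y, underside 157 mm above the bench, centred 160 mm along -y, from x = -35 to +85 mm; its post stands at x = 85 mm.
- fingerboard: Bystander: cracked ebony fingerboard, 270 x 42 x 9 mm, loose on the bench at the left. Origin at the centre of its underside.
- reamer: Bystander: brass peg reamer with rosewood grip, 145 mm long, loose at the right. Origin near its middle, underside.
There are look-alikes about, which are no part of the job. What is shaped like the spatula but green or purple is not meant.

How it is judged:
By the outcome, as a careful person would: the job done as asked, in the order asked, and still so for the second after the job is handed in, with the robot touching nothing.
It also fails if it takes over 70 s, if anything falls off the work surface, if the arm or the gripper's body presses on something with over 40 N, if the wrist force passes 120 N, or if a joint passes its speed limit or range.

## Working session

There is one attempt and no reset: what is moved stays moved. The work goes in short steps, Python scripts to look and compute and a shell command to move; the robot and the scene stay as the last step left them, time stands still between calls to the robot, and variables do not carry over. Pictures are saved under pics/ and viewed, about 8 in all and at most 12, crops included, and the job is handed in when it is done.

```bash
mkdir -p pics; ls
python3 - <<'E'
from rig import bot, vision
import cv2, numpy as np
print(bot.read_state(), bot.hold_point_z)
for n in ("scene","top"):
    p,d=vision.capture(n); cv2.imwrite(f"pics/{n}0.png",p[:,:,::-1]); np.save(f"pics/{n}0.npy",d)
    print(n,vision.camera_model(n))
E
```

```text
pics
{'time_s': 0.0, 'joint_positions': array([ 5.47470942e+01,  3.02765842e+01,  8.21569750e+01, -1.14721365e-03,
        6.76877669e+01, -1.02275754e+01]), 'qvel': array([-0.07703407,  0.08879105,  0.02114625,  0.02467416,  0.0347361 ,
        0.01635421]), 'tau': array([-1.64837929e-03, -4.40035379e+01, -1.76593351e+01,  6.31833239e-02,
        5.81951207e-02, -1.43095363e-04]), 'position': array([0.26393978, 0.56572831, 0.22159389]), 'tcp_rot': array([[-9.06123868e-01,  4.23010732e-01, -1.20708812e-03],
       [ 4.23012303e-01,  9.06122268e-01, -1.73989920e-03],
       [ 3.57773386e-04, -2.08717732e-03, -9.99997758e-01]]), 'force': array([0.6098214 , 0.95314259, 0.13312254]), 'moment': array([-0.01183242,  0.00993807, -0.01532449]), 'opening': 0.9994780330352128} 0.0187
scene {'intrinsics': array([[470.5481438 ,   0.        , 328.51059518],
       [  0.        , 470.5481438 , 239.38568992],
       [  0.        ,   0.        ,   1.        ]]), 'camera_from_world': array([[ 0.49999973,  0.86578872, -0.02025237, -0.25380424],
       [ 0.5090912 , -0.31276149, -0.8018768 , -0.1750527 ],
       [-0.70059006,  0.39062788, -0.59714607,  1.40042741],
       [ 0.        ,  0.        ,  0.        ,  1.        ]])}
top {'intrinsics': array([[597.13296621,   0.        , 316.21101224],
       [  0.        , 597.13296621, 247.95878571],
       [  0.        ,   0.        ,   1.        ]]), 'camera_from_world': array([[-1.26481750e-02, -9.99914329e-01, -3.37012777e-03,
         5.33378915e-04],
       [-9.80891666e-01,  1.30618034e-02, -1.94115764e-01,
         4.92686324e-01],
       [ 1.94143154e-01,  8.50520088e-04, -9.80972840e-01,
         1.62220976e+00],
       [ 0.00000000e+00,  0.00000000e+00,  0.00000000e+00,
         1.00000000e+00]])}
```

View pics/top0.png

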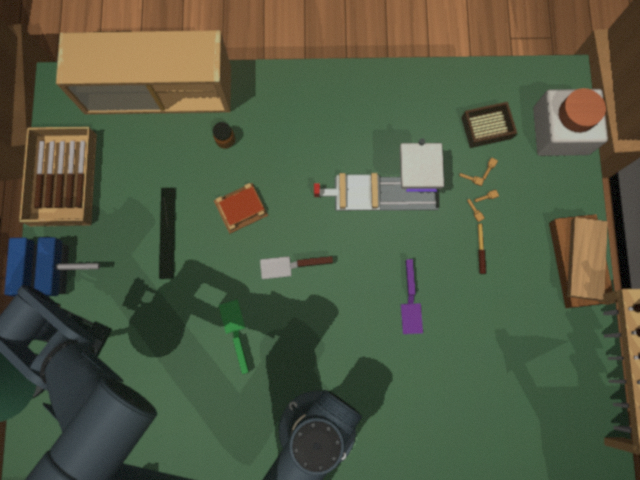

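View pics/scene0.png

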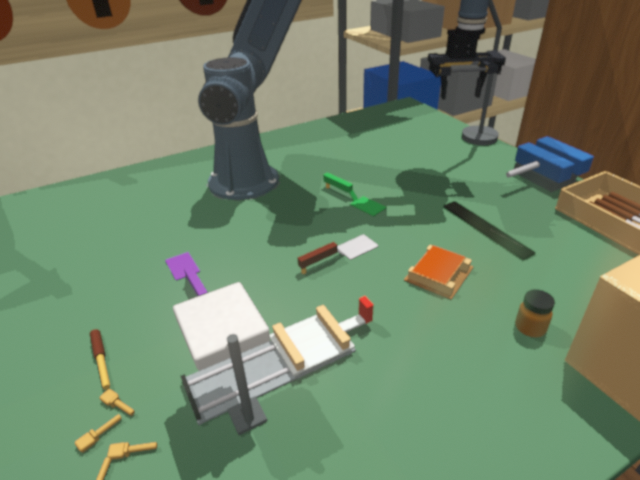

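The top view shows the spatula at (275–336, 265) with its blade to the left. The rack and plate are at (241, 207), the carriage and ribs at (358, 190), the red handle at (317, 190) and the lamp at (422, 165).

```bash
cat > h.py <<'E'
from rig import bot, vision
import cv2, numpy as np
def ray(cm,uv,z):
    """pixels (N,2) -> world xy on plane z"""
    K=cm["intrinsics"];T=cm["camera_from_world"];R=T[:3,:3];c=-R.T@T[:3,3]
    uv=np.atleast_2d(np.asarray(uv,float))
    d=np.c_[uv,np.ones(len(uv))]@np.linalg.inv(K).T@R
    return (c+d*((z-c[2])/d[:,2])[:,None])[:,:2]
def proj(cm,p):
    q=cm["camera_from_world"][:3,:3]@np.asarray(p,float)+cm["camera_from_world"][:3,3]
    q=cm["intrinsics"]@q; return q[:2]/q[2]
def blob(mask,roi=None):
    m=mask.astype(np.uint8)
    if roi is not None:
        k=np.zeros_like(m);k[roi[1]:roi[3],roi[0]:roi[2]]=1;m=m*k
    cs,_=cv2.findContours(m,cv2.RETR_EXTERNAL,cv2.CHAIN_APPROX_NONE)
    return max(cs,key=cv2.contourArea)[:,0,:].astype(np.float32)
def rect(cm,c,z):
    """min area rect of the contour on plane z: centre, (long,short), yaw deg of long side"""
    w=ray(cm,c,z)*1000
    (x,y),(a,b),t=cv2.minAreaRect(w.astype(np.float32))
    if a<b:a,b,t=b,a,t+90
    return np.round([x,y,a,b,(t+90)%180-90],1)
def hsv(p): return cv2.cvtColor(p,cv2.COLOR_RGB2HSV).astype(int).transpose(2,0,1)
E
python3 - <<'E'
from h import *
cm=vision.camera_model("top"); p=cv2.imread("pics/top0.png")[:,:,::-1].copy()
H,S,V=hsv(p)
for n,(u,v) in dict(blade=(275,268),grip=(318,262),plate=(240,205),rail=(222,208),rail2=(262,206),handle=(317,190),deck=(360,192),rib=(343,190),bench=(300,230)).items(): print(n,H[v,u],S[v,u],V[v,u])
red=((H<14)|(H>170))&(S>120)&(V>60)
grey=(S<60)&(V>90)
pine=(H>8)&(H<28)&(S>50)&(V>130)
print("plate",rect(cm,blob(red,(205,175,275,240)),.031))
print("rack",rect(cm,blob(red|pine,(205,175,275,240)),.026))
print("handle",rect(cm,blob(red,(305,175,330,200)),.061))
print("blade",rect(cm,blob(grey,(250,250,300,285)),.003))
print("grip",rect(cm,blob(((H<14)|(H>170))&(S>90),(285,245,345,275)),.04))
for r in ((332,165,352,215),(366,165,386,215)): print("rib",rect(cm,blob(pine,r),.042))
cv2.imwrite("pics/t1.png",cv2.resize(p[150:300,200:450,::-1],None,fx=3.2,fy=3.2,interpolation=cv2.INTER_CUBIC))
E
```

```text
blade 11 12 168
grip 10 137 82
plate 7 195 144
rail 9 175 147
rail2 12 165 125
handle 3 184 168
deck 50 4 190
rib 19 110 185
bench 60 68 108
plate [623.5 209.5 111.8  84.  -63.3]
rack [624.1 213.  117.2 100.4 -63.9]
handle [658.8  -8.8  38.3  14.2  -0.8]
blade [447.6 103.8 109.1  64.3 -85.5]
grip [457.1  -0.5  94.1  16.6 -83.5]
rib [662.3 -81.9 101.2  17.3  -1.1]
rib [ 6.625e+02 -1.741e+02  9.840e+01  1.900e+01  3.000e-01]
```

View pics/t1.png

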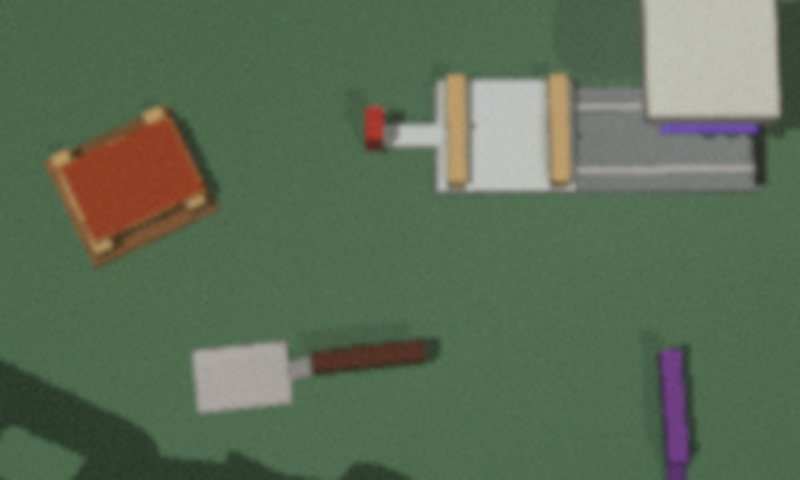

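The zoom shows the grip pointing right from the spatula's blade. The plate on its rack is at about 27° yaw, and the ribs run along x. Next I'll add a move calculator and go to look down on the spatula.

```bash
cat >> h.py <<'E'
def togo(x,y,z,yaw):
    """row shift (mm) and roll (rad) from the present pose to TCP x,y,z mm with tool x at yaw deg"""
    s=bot.read_state(); R=s["tcp_rot"]; d=R.T@(np.array([x,y,z])-s["position"]*1000)
    now=np.degrees(np.arctan2(R[1,0],R[0,0])); r=-((yaw-now+180)%360-180)
    print("pos",np.round(s["position"]*1000,1),"yaw",round(now,2),"F",np.round(s["force"],1),"op",round(s["opening"]*87,1),"t",round(s["time_s"],2))
    print("GO",np.round(d,1),"roll",round(np.radians(r),4))
E
R="-404,-414,0,1.03"
python3 -m inch "[[87,-404,-414,0,1.03],[87,-404,-414,0,1.03],[87,-404,-414,0,1.03],[87,-404,-414,0,1.03],[87,-404,-414,0,1.03],[87,-404,-414,0,1.03],[87,-404,-414,0,1.03],[87,-404,-414,0,1.03]]"
python3 - <<'E'
from h import *
togo(450,40,222,96)
s=bot.read_state();cm=vision.camera_model("wrist");T=cm["camera_from_world"];R=T[:3,:3];c=-R.T@T[:3,3]
print("cam in tool",s["tcp_rot"].T@(c-s["position"]),"axes\n",s["tcp_rot"].T@R.T, s["joint_positions"]); print(cm["intrinsics"])
E
```

```text
time_s: 0.9
position: [0.3962, 0.1867, 0.2223]
tcp_rot: [[-0.102, 0.995, -0.001], [0.995, 0.102, -0.002], [-0.001, -0.001, -1.0]]
force: [1.4, 0.4, -0.7]
opening: 1.001
pos [396.2 186.7 222.3] yaw 95.85 F [ 1.4  0.4 -0.7] op 87.1 t 0.9
GO [-151.5   38.6    0.5] roll -0.0026
cam in tool [ 0.07511836 -0.00078341 -0.1620607 ] axes
 [[-9.65512788e-04 -9.61829459e-01 -2.73647874e-01]
 [ 9.99999080e-01 -6.68007063e-04 -1.18036009e-03]
 [ 9.52506391e-04 -2.73648762e-01  9.61829220e-01]] [ 1.06118579e+01  1.59101164e+01  1.07705387e+02 -9.41766604e-02
  5.64610741e+01  4.81266630e+00]
[[406.21182073   0.         317.61176758]
 [  0.         406.21182073 242.00470327]
 [  0.           0.           1.        ]]
```

```bash
python3 -m inch "[[87,-120,30,0,0],[87,-152,39,0,0],[87,-152,39,0,0],[87,-152,39,0,0],[87,-152,39,0,0],[87,-152,39,0,0]]"
python3 - <<'E'
from h import *
togo(455,20,222,96)
cm=vision.camera_model("wrist");p,d=vision.capture("wrist");cv2.imwrite("pics/w1.png",p[:,:,::-1]);np.save("pics/w1.npy",d)
H,S,V=hsv(p)
print(proj(cm,[.447,.11,.003]),proj(cm,[.457,0,.042]))
E
```

```text
time_s: 1.5
position: [0.4494, 0.0404, 0.2221]
tcp_rot: [[-0.102, 0.995, -0.003], [0.995, 0.102, -0.001], [-0.0, -0.003, -1.0]]
force: [-0.4, -0.2, -0.1]
opening: 1.0
pos [449.4  40.4 222.1] yaw 95.85 F [-0.4 -0.2 -0.1] op 87.0 t 1.5
GO [-20.9   3.5   0.1] roll -0.0026
[324.84808014 132.83738347] [323.51010592 262.23687286]
```

View pics/w1.png

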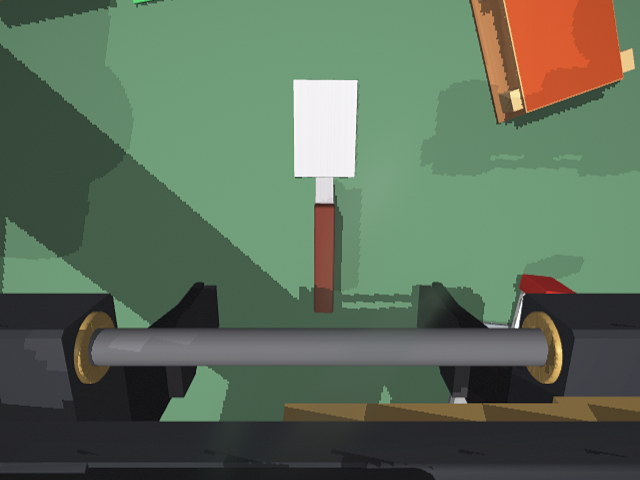

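The wrist view shows the spatula's blade at (293–357, 80–177) and its grip at (315–334, 204–312). I'll measure both.

Run:
```python
from h import *
cm=vision.camera_model("wrist");p=cv2.imread("pics/w1.png")[:,:,::-1].copy();H,S,V=hsv(p)
m=(S<40)&(V>180)
for r in ((280,60,370,174),): 
    c=blob(m,r); print("blade",rect(cm,c,.003))
# blade corners: left/right edge lines in world, front & back
w=lambda uv,z:np.round(ray(cm,uv,z)*1000,1)
print("blade full",rect(cm,blob(cv2.erode(cv2.dilate(cv2.erode((m).astype(np.uint8),np.ones((25,25))),np.ones((25,25))),np.ones((1,1))),(280,60,370,190)),.003))
g=((H<14)|(H>170))&(S>100)
print("grip",rect(cm,blob(g,(300,195,345,320)),.042))
```

```text
blade [446.  114.9  81.7  56.2 -84.5]
blade full [446.2 113.3  84.   56.  -84.5]
grip [456.8   3.   99.9  17.2 -84.5]
```

```bash
python3 -m inch "[[60,-19,3.5,60,0.006],[60,-19,3.5,120,0.006],[60,-19,3.5,160,0.006],[60,-19,3.5,190,0.006],[60,-19,3.5,190,0.006],[60,-19,3.5,190,0.006]]"
python3 -c "
from h import *
togo(455,21.7,11.3,95.5)"
```

```text
time_s: 2.15
position: [0.4532, 0.0237, 0.0321]
tcp_rot: [[-0.1, 0.995, -0.006], [0.995, 0.1, -0.0], [0.0, -0.006, -1.0]]
force: [1.0, 0.2, 1.0]
opening: 0.697
pos [453.2  23.7  32.1] yaw 95.72 F [1.  0.2 1. ] op 60.6 t 2.15
GO [-2.2  1.7 20.7] roll 0.0039
```

```bash
python3 -m inch "[[60,-2,2,12,0.004],[60,-2,2,20.5,0.004],[60,-2,2,20.5,0.004],[0,-2,2,20.5,0.004],[0,-2,2,20.5,0.004],[0,-2,2,20.5,0.004],[0,-2,2,20.5,0.004],[0,-2,2,20.5,0.004]]"
python3 -m inch "[[0,0,0,0,0],[0,0,0,0,0]]"
python3 -m inch "[[0,0,0,-10,0],[0,0,0,-30,0],[0,0,0,-60,0],[0,0,0,-80,0],[0,0,0,-80,0],[0,0,0,-80,0]]"
python3 -c "
from h import *
togo(455,21.7,91,95.5)
p,d=vision.capture('wrist');cv2.imwrite('pics/w2.png',p[:,:,::-1])"
```

```text
time_s: 2.95
position: [0.4553, 0.0219, 0.0117]
tcp_rot: [[-0.096, 0.995, -0.005], [0.995, 0.096, -0.0], [0.0, -0.005, -1.0]]
force: [-0.2, 0.0, 0.5]
opening: 0.319
time_s: 3.15
position: [0.4554, 0.0218, 0.0117]
tcp_rot: [[-0.096, 0.995, -0.005], [0.995, 0.096, -0.0], [0.0, -0.005, -1.0]]
force: [0.5, 0.2, 0.9]
opening: 0.201
time_s: 3.75
position: [0.4559, 0.0219, 0.0922]
tcp_rot: [[-0.096, 0.995, -0.004], [0.995, 0.096, -0.0], [-0.0, -0.004, -1.0]]
force: [-0.7, 0.1, -0.7]
opening: 0.204
pos [455.9  21.9  92.2] yaw 95.49 F [-0.7  0.1 -0.7] op 17.7 t 3.75
GO [-0.1 -0.9  1.2] roll -0.0002
```

View pics/w2.png

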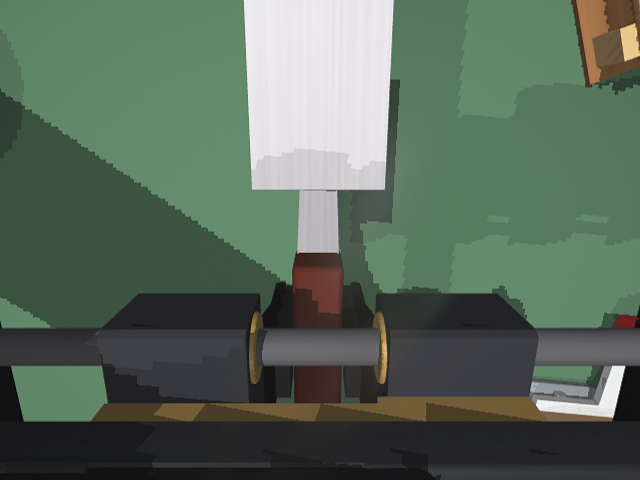

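The spatula is firmly held, with an 18 mm opening. Next I'll go beside the rack to measure the plate and rails.

```bash
python3 -m inch "[[0,0,0,-30,0],[0,0,0,-70,0],[0,0,0,-120,0],[0,0,0,-158,0],[0,0,0,-158,0]]"
python3 - <<'E'
from h import *
togo(719,90,250,27)
cm=vision.camera_model("wrist");p,d=vision.capture("wrist");H,S,V=hsv(p)
m=(S<40)&(V>150)&(d>.12)&(d<.25); m[200:]=False
v,u=np.nonzero(cv2.erode(m.astype(np.uint8),np.ones((7,7))))
K=cm["intrinsics"];T=cm["camera_from_world"];z=d[v,u]
P=np.c_[(u-K[0,2])/K[0,0]*z,(v-K[1,2])/K[1,1]*z,z]; W=(P-T[:3,3])@T[:3,:3]
s=bot.read_state();L=(W-s["position"])@s["tcp_rot"]*1000
A=np.c_[L[:,:2],np.ones(len(L))]; k=np.linalg.lstsq(A,L[:,2],rcond=None)[0]
print(len(L),L.min(0),L.max(0),"slopes deg",np.degrees(k[:2]),"z at blade centre",k@[92,0,1])
vv=v>20
for r in (30,60,100,140):
    q=L[(v==r)]; print(r,q.min(0).round(1),q.max(0).round(1))
E
```

```text
time_s: 4.3
position: [0.4593, 0.0215, 0.2533]
tcp_rot: [[-0.096, 0.995, 0.003], [0.995, 0.096, -0.002], [-0.002, 0.003, -1.0]]
force: [0.7, 0.3, -0.5]
opening: 0.204
pos [459.3  21.5 253.3] yaw 95.5 F [ 0.7  0.3 -0.5] op 17.8 t 4.3
GO [ 43.4 265.    4. ] roll 1.1955
20199 [ 46.26433664 -25.70284693   3.55095305] [120.47561198  28.20021964   9.31595572] slopes deg [ 0.16630569 -0.54598712] z at blade centre 6.366462259069141
30 [109.6 -25.4   5. ] [110.3  27.7   8.1]
60 [ 99.1 -25.2   4.4] [99.6 27.7  7.9]
100 [ 84.6 -25.6   4.9] [84.8 27.8  7.9]
140 [ 69.2 -25.5   4.6] [69.3 26.6  8. ]
```

```bash
python3 -m inch "[[0,10,40,4,0.15],[0,20,80,4,0.3],[0,30,120,4,0.45],[0,35,160,4,0.6],[0,43,200,4,0.75],[0,43,240,4,0.9],[0,43,265,4,1.05],[0,43,265,4,1.195]]"
python3 -m inch "[[0,0,0,0,0.02],[0,0,0,0,0.02],[0,0,0,0,0.02]]"
python3 - <<'E'
from h import *
togo(719,90,250,27)
cm=vision.camera_model("wrist");p,d=vision.capture("wrist");cv2.imwrite("pics/w3.png",p[:,:,::-1]);np.save("pics/w3.npy",d)
np.savez("pics/w3cm.npz",**cm)
E
```

```text
time_s: 5.15
position: [0.7188, 0.09, 0.2405]
tcp_rot: [[0.894, 0.449, -0.006], [0.449, -0.894, -0.001], [-0.006, -0.002, -1.0]]
force: [-1.5, -0.0, -1.1]
opening: 0.203
time_s: 5.45
position: [0.7174, 0.0899, 0.2384]
tcp_rot: [[0.901, 0.433, -0.011], [0.433, -0.902, -0.001], [-0.01, -0.004, -1.0]]
force: [-0.6, 0.0, -0.5]
opening: 0.202
pos [717.4  89.9 238.4] yaw 25.64 F [-0.6  0.  -0.5] op 17.6 t 5.45
GO [  1.3   0.6 -11.7] roll -0.0237
```

View pics/w3.png

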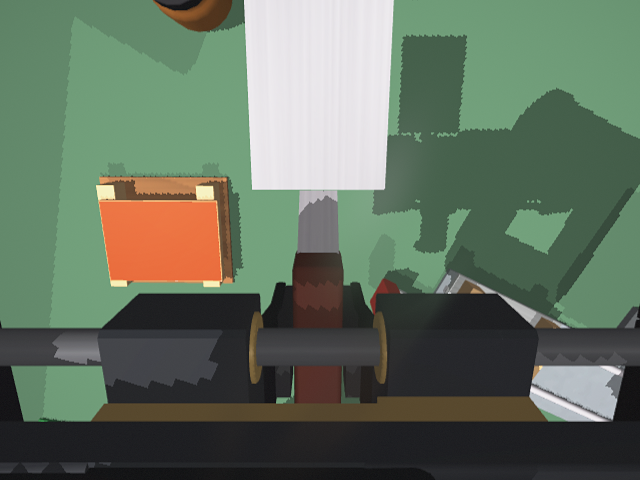

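The plate is at (99–222, 200–282), with rail ends showing at (107, 192), (205, 192), (118, 283) and (208, 283).

Run:
```python
from h import *
cm=dict(np.load("pics/w3cm.npz"));p=cv2.imread("pics/w3.png")[:,:,::-1].copy();H,S,V=hsv(p)
for n,(u,v) in dict(plate=(160,240),rail=(107,193),rail2=(205,192),near=(118,283),near2=(206,283),base=(160,185),side=(228,240)).items(): print(n,H[v,u],S[v,u],V[v,u])
plate=(H<12)&(S>150)&(V>180)
print("plate",rect(cm,blob(cv2.erode(plate.astype(np.uint8),np.ones((1,1))),(60,195,235,290)),.031))
pine=(H>15)&(H<30)&(S<140)&(V>200)
for r in ((90,170,130,210),(185,170,222,210),(90,275,140,292),(185,275,225,292)):
    c=blob(pine,r); w=ray(cm,c,.026)*1000
    print(r,c.min(0),c.max(0),rect(cm,c,.026))
cv2.imwrite("pics/w3z.png",cv2.resize(p[160:300,80:250,::-1],None,fx=4,fy=4,interpolation=cv2.INTER_NEAREST))
```

```text
plate 9 183 236
rail 27 54 246
rail2 27 54 246
near 26 65 246
near2 26 61 246
base 13 138 194
side 13 134 131
plate [622.7 210.1 108.   77.1 -64.4]
(90, 170, 130, 210) [ 96. 185.] [114. 200.] [643.5 274.3  16.1  14.  -64.4]
(185, 170, 222, 210) [196. 185.] [213. 199.] [683.3 191.3  15.8  13.  -68. ]
(90, 275, 140, 292) [110. 280.] [126. 286.] [561.9 235.9  15.9   6.4 -64.3]
(185, 275, 225, 292) [203. 281.] [219. 286.] [601.3 152.7  16.    5.3 -64.3]
```

View pics/w3z.png

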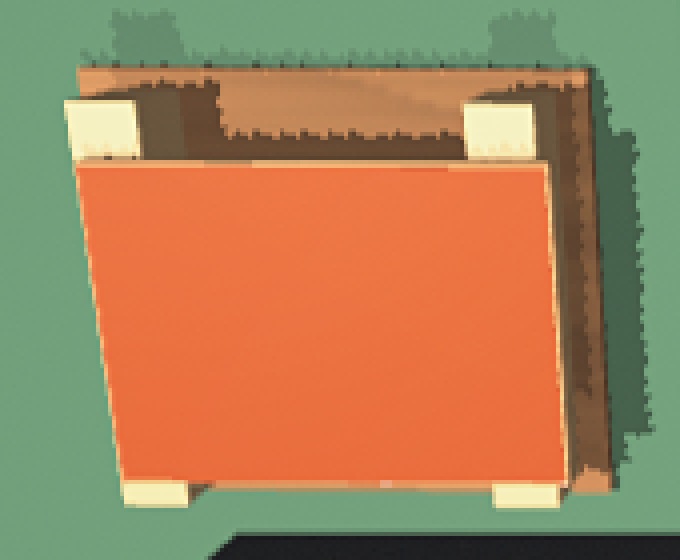

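```bash
python3 -m inch "[[0,-30,-20,-5,0],[0,-70,-45,-10,0],[0,-110,-70,-12,0],[0,-150,-96,-12,0],[0,-190,-121,-12,0],[0,-220,-140,-12,0],[0,-236,-151,-12,0.002],[0,-236,-151,-12,0.002]]"
python3 - <<'E'
from h import *
togo(437,123,60,25.5)
E
```

```text
time_s: 6.3
position: [0.4362, 0.1245, 0.2543]
tcp_rot: [[0.902, 0.432, -0.011], [0.433, -0.902, -0.001], [-0.01, -0.004, -1.0]]
force: [-0.1, -0.3, -0.2]
opening: 0.202
pos [436.2 124.5 254.3] yaw 25.63 F [-0.1 -0.3 -0.2] op 17.5 t 6.3
GO [  2.    2.5 194.3] roll 0.0022
```

```bash
python3 -m inch "[[0,2,2.5,40,0.002],[0,2,2.5,85,0.002],[0,2,2.5,130,0.002],[0,2,2.5,170,0.002],[0,2,2.5,210,0.002],[0,2,2.5,226,0.002],[0,2,2.5,226,0.002]]"
python3 - <<'E'
from h import *
togo(437,123,24,25.5)
togo(536.4,170.6,24,25.5)
cm=vision.camera_model("scene");p,d=vision.capture("scene");cv2.imwrite("pics/s2.png",cv2.resize(p[150:350,250:500,::-1],None,fx=3,fy=3,interpolation=cv2.INTER_CUBIC))
print(bot.read_state()["tcp_rot"][2])
E
```

```text
time_s: 7.0
position: [0.4371, 0.1226, 0.0259]
tcp_rot: [[0.902, 0.431, -0.013], [0.431, -0.902, -0.001], [-0.012, -0.005, -1.0]]
force: [0.5, -0.2, -0.7]
opening: 0.199
pos [437.1 122.6  25.9] yaw 25.52 F [ 0.5 -0.2 -0.7] op 17.3 t 7.0
GO [ 0.1 -0.4  1.9] roll 0.0003
pos [437.1 122.6  25.9] yaw 25.52 F [ 0.5 -0.2 -0.7] op 17.3 t 7.0
GO [110.3  -0.5   0.5] roll 0.0003
[-0.01017222 -0.00417663 -0.99993954]
```

View pics/s2.png

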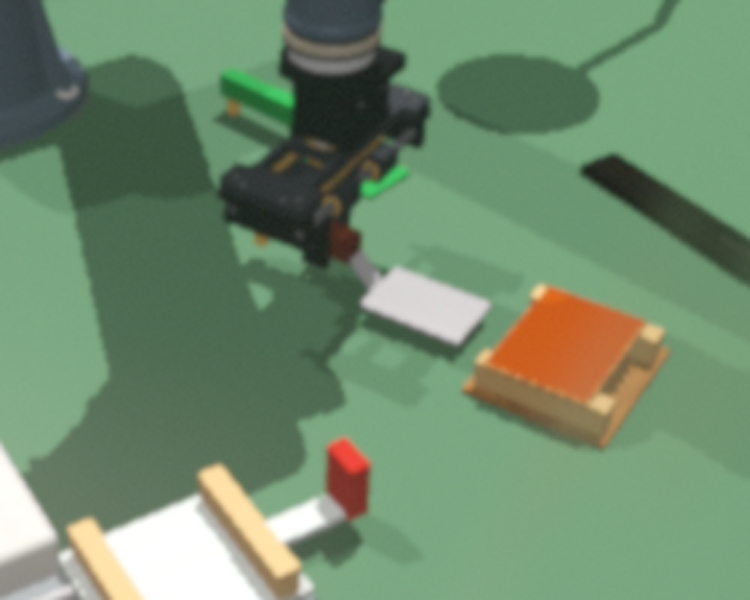

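The blade is level and in line with the channel. Insert halfway, check, then go the rest.

```bash
python3 -m inch "[[0,5,-0.5,0.5,0],[0,15,-0.5,0.5,0],[0,25,-0.5,0.5,0],[0,35,-0.5,0.5,0],[0,45,-0.5,0.5,0],[0,50,-0.5,0.5,0],[0,50,-0.5,0.5,0]]"
python3 - <<'E'
from h import *
togo(536.4,170.6,24,25.5)
E
```

```text
time_s: 7.75
position: [0.4838, 0.1451, 0.0264]
tcp_rot: [[0.902, 0.431, -0.01], [0.431, -0.902, -0.001], [-0.009, -0.004, -1.0]]
force: [-0.2, 1.1, -1.8]
opening: 0.203
pos [483.8 145.1  26.4] yaw 25.55 F [-0.2  1.1 -1.8] op 17.6 t 7.75
GO [58.4 -0.3  1.9] roll 0.0009
```

```bash
python3 -m inch "[[0,5,-0.3,2,0],[0,15,-0.3,2,0],[0,25,-0.3,2,0],[0,35,-0.3,2,0],[0,45,-0.3,2,0],[0,55,-0.3,2,0],[0,58.5,-0.3,2,0],[0,58.5,-0.3,2,0]]"
python3 - <<'E'
from h import *
togo(536.4,170.6,24,25.5)
p,d=vision.capture("wrist");cm=vision.camera_model("wrist");cv2.imwrite("pics/w4.png",p[:,:,::-1]);H,S,V=hsv(p)
c=blob((H<12)&(S>150)&(V>150),(100,0,560,290));print(c.min(0),c.max(0))
E
```

```text
time_s: 8.55
position: [0.5371, 0.1709, 0.0238]
tcp_rot: [[0.902, 0.432, -0.009], [0.432, -0.902, -0.0], [-0.008, -0.003, -1.0]]
force: [-0.2, -0.0, -0.5]
opening: 0.202
pos [537.1 170.9  23.8] yaw 25.57 F [-0.2 -0.  -0.5] op 17.5 t 8.55
GO [-0.8 -0.  -0.2] roll 0.0012
[165.   0.] [484. 176.]
```

View pics/w4.png

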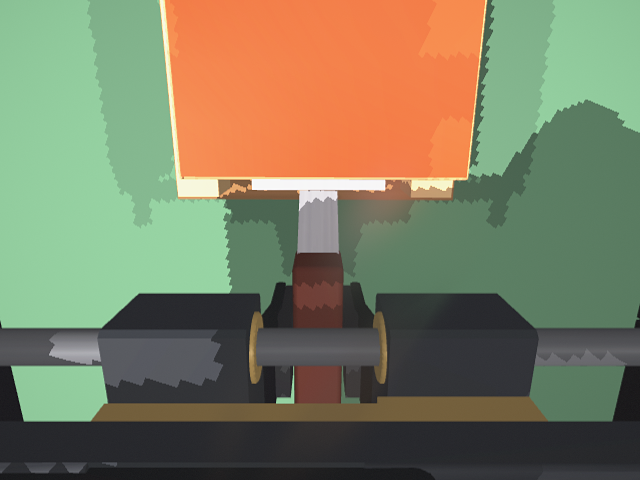

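The blade (252–386) is under the plate, whose rear edge runs from 178 to 470 at v≈178, and about 5 mm of blade shows behind it. It also sits centred between the rails. I'll lift slowly.

```bash
python3 -m inch "[[0,0,0,-2,0],[0,0,0,-5,0],[0,0,0,-9,0],[0,0,0,-13,0],[0,0,0,-18,0],[0,0,0,-24,0],[0,0,0,-30,0],[0,0,0,-36,0]]"
python3 -m inch "[[0,0,0,-6,0],[0,0,0,-14,0],[0,0,0,-24,0],[0,0,0,-34,0],[0,0,0,-42,0],[0,0,0,-47,0],[0,0,0,-50,0],[0,0,0,-50,0]]"
python3 - <<'E'
from h import *
togo(536.4,170.6,115,25.5)
p,d=vision.capture("wrist");cm=vision.camera_model("wrist");cv2.imwrite("pics/w5.png",p[:,:,::-1]);H,S,V=hsv(p);s=bot.read_state()
m=(H<12)&(S>150)&(V>150)
zt=s["position"][2]-.0115+.003+.005
print("z plate top guess",zt)
c=blob(m,(100,0,560,290));print(c.min(0),c.max(0))
for v in (5,40,80,120,160):
    u=np.nonzero(m[v,100:560])[0]+100; w=ray(cm,[[u.min(),v],[u.max(),v]],zt); 
    l=(np.c_[w,[zt,zt]]-s["position"])@s["tcp_rot"]*1000; print(v,u.min(),u.max(),l.round(1).tolist(), "d",d[v,(u.min()+u.max())//2])
for u in (200,250,320,400,450):
    v=np.nonzero(m[:290,u])[0].max(); w=ray(cm,[[u,v]],zt); print("rear",u,v,((np.r_[w[0],zt]-s["position"])@s["tcp_rot"]*1000).round(1))
print(s["tcp_rot"][2])
E
```

```text
time_s: 9.4
position: [0.5367, 0.1707, 0.0604]
tcp_rot: [[0.902, 0.431, -0.01], [0.431, -0.902, -0.001], [-0.009, -0.004, -1.0]]
force: [-0.4, 0.8, -0.8]
opening: 0.204
time_s: 10.2
position: [0.5374, 0.1708, 0.1108]
tcp_rot: [[0.902, 0.432, -0.009], [0.432, -0.902, -0.001], [-0.009, -0.003, -1.0]]
force: [0.2, 0.7, -1.6]
opening: 0.207
pos [537.4 170.8 110.8] yaw 25.56 F [ 0.2  0.7 -1.6] op 18.0 t 10.2
GO [-1.  -0.3 -4.2] roll 0.0011
z plate top guess 0.10693192864239884
[176.   0.] [472. 170.]
5 177 472 [[116.3, -51.3, 2.6], [116.1, 55.2, 2.2]] d 0.14766873
40 180 469 [[104.8, -51.3, 2.7], [104.7, 55.3, 2.3]] d 0.15059735
80 183 465 [[91.0, -51.5, 2.9], [90.9, 55.2, 2.5]] d 0.15542397
120 186 461 [[76.5, -51.7, 3.0], [76.4, 55.1, 2.6]] d 0.15842147
160 190 457 [[61.2, -51.6, 3.1], [61.1, 55.1, 2.7]] d 0.16364907
rear 200 169 [ 57.6 -47.9   3.1]
rear 250 170 [ 57.2 -27.8   3.1]
rear 320 170 [57.2  0.4  3. ]
rear 400 170 [57.2 32.6  2.9]
rear 450 170 [57.2 52.6  2.8]
[-0.00918748 -0.00370504 -0.99995093]
```

View pics/w5.png

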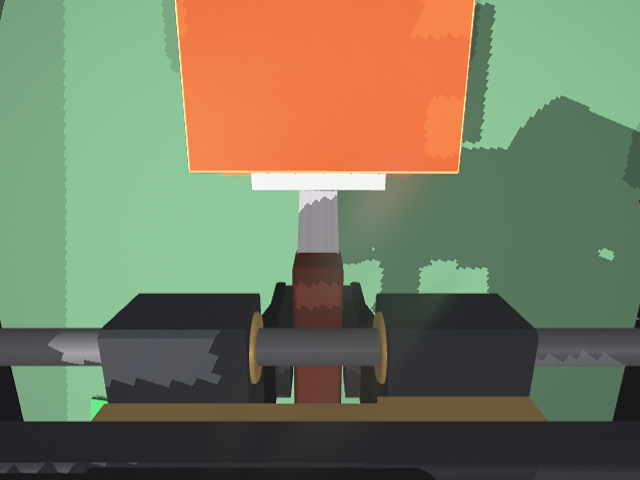

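The plate rides square on the blade, with its centre at tool (96, +1.8) mm. Next I'll carry it smoothly to a viewpoint beside the cradle.

```bash
python3 -m inch "[[0,1,3,-3,0.01],[0,3,10,-11,0.04],[0,6,20,-23,0.08],[0,9,31,-37,0.12],[0,12,42,-50,0.16],[0,15,51,-62,0.19],[0,17,57,-70,0.22],[0,17,57,-72,0.22]]"
python3 - <<'E'
from h import *
togo(616,82,250,0)
E
```

```text
time_s: 11.05
position: [0.5795, 0.1258, 0.1833]
tcp_rot: [[0.975, 0.222, -0.007], [0.222, -0.975, -0.001], [-0.007, -0.001, -1.0]]
force: [0.5, 0.4, -1.1]
opening: 0.201
pos [579.5 125.8 183.3] yaw 12.83 F [ 0.5  0.4 -1.1] op 17.5 t 11.05
GO [ 25.5  50.8 -66.9] roll 0.224
```

```bash
python3 -m inch "[[0,1,3,-3,0.01],[0,4,9,-11,0.04],[0,9,18,-23,0.08],[0,14,28,-37,0.12],[0,19,38,-50,0.16],[0,23,46,-61,0.20],[0,25.5,51,-67,0.224],[0,25.5,51,-67,0.224]]"
python3 - <<'E'
from h import *
togo(616,82,250,0)
p,d=vision.capture("wrist");cm=vision.camera_model("wrist");cv2.imwrite("pics/w6.png",p[:,:,::-1]);np.savez("pics/w6cm.npz",**cm);np.save("pics/w6.npy",d)
print(bot.read_state()["tcp_rot"][2])
for q in ([.662,-.082,.042],[.662,-.174,.042]):print(proj(cm,q))
E
```

```text
time_s: 11.85
position: [0.617, 0.0812, 0.251]
tcp_rot: [[1.0, -0.001, -0.005], [-0.001, -1.0, -0.001], [-0.005, 0.001, -1.0]]
force: [-0.0, 0.3, -1.6]
opening: 0.204
pos [617.   81.2 251. ] yaw -0.08 F [-0.   0.3 -1.6] op 17.8 t 11.85
GO [-1.  -0.8  1. ] roll -0.0013
[-6.90120403e-03  4.90489308e-04 -9.99976066e-01]
[500.52972833 157.00657991]
[603.37309009 156.85030794]
```

View pics/w6.png

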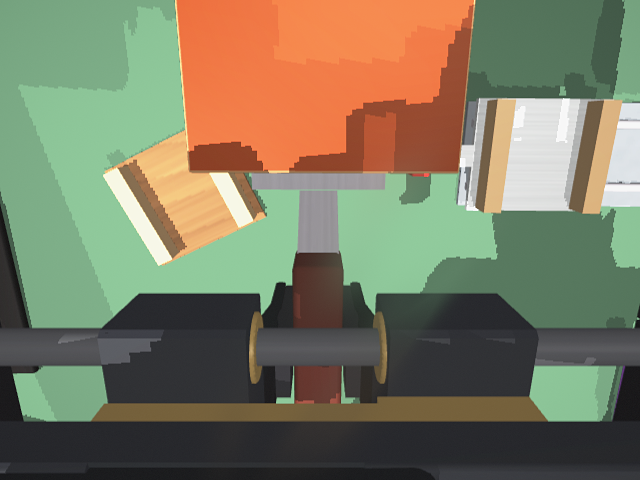

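Both ribs are in view at (497, 155) and (600, 155), and the plate is still in place. I'll measure the ribs.

Run:
```python
from h import *
cm=dict(np.load("pics/w6cm.npz"));p=cv2.imread("pics/w6.png")[:,:,::-1].copy();H,S,V=hsv(p)
v=155
print([(u,H[v,u],S[v,u],V[v,u]) for u in list(range(474,522,4))+list(range(572,624,4))])
pine=(H>10)&(H<30)&(S>70)
for r in ((474,90,530,225),(560,90,639,225)):
    c=blob(pine,r); print(c.min(0),c.max(0),rect(cm,c,.042))
    for v in (108,125,145,165,185,203):
        u=np.nonzero(pine[v,r[0]:r[2]])[0]+r[0]; print(v,u.min(),u.max(),(ray(cm,[[u.min(),v],[u.max()+1,v]],.042)*1000).round(1).tolist())
    for u in (r[0]+18,r[0]+22,r[0]+32) if r[0]<500 else (600,):
        q=np.nonzero(pine[90:225,u])[0]+90; print("ends",u,q.min(),q.max(),(ray(cm,[[u,q.min()],[u,q.max()+1]],.042)*1000).round(1).tolist())
```

```text
[(474, np.int64(60), np.int64(1), np.int64(196)), (478, np.int64(60), np.int64(1), np.int64(187)), (482, np.int64(17), np.int64(100), np.int64(112)), (486, np.int64(17), np.int64(97), np.int64(113)), (490, np.int64(16), np.int64(100), np.int64(135)), (494, np.int64(18), np.int64(101), np.int64(224)), (498, np.int64(17), np.int64(102), np.int64(225)), (502, np.int64(17), np.int64(101), np.int64(224)), (506, np.int64(17), np.int64(102), np.int64(224)), (510, np.int64(90), np.int64(2), np.int64(229)), (514, np.int64(60), np.int64(1), np.int64(228)), (518, np.int64(0), np.int64(0), np.int64(227)), (572, np.int64(90), np.int64(1), np.int64(177)), (576, np.int64(90), np.int64(1), np.int64(179)), (580, np.int64(16), np.int64(101), np.int64(111)), (584, np.int64(16), np.int64(99), np.int64(111)), (588, np.int64(17), np.int64(100), np.int64(112)), (592, np.int64(17), np.int64(97), np.int64(105)), (596, np.int64(17), np.int64(105), np.int64(219)), (600, np.int64(17), np.int64(105), np.int64(219)), (604, np.int64(17), np.int64(106), np.int64(219)), (608, np.int64(17), np.int64(107), np.int64(21
[... 372 characters left out ...]

165 480 506 [[655.0, -64.4], [654.9, -88.7]]
185 478 503 [[637.0, -64.6], [636.9, -88.3]]
203 476 501 [[620.4, -64.6], [620.3, -88.6]]
ends 492 100 212 [[710.2, -68.6], [610.9, -80.5]]
ends 496 100 212 [[710.2, -72.1], [610.9, -84.2]]
ends 506 100 169 [[710.2, -80.7], [650.5, -88.4]]
[569. 100.] [621. 213.] [ 6.604e+02 -1.656e+02  9.940e+01  2.930e+01 -3.000e-01]
108 587 620 [[703.5, -151.7], [703.5, -181.1]]
125 584 616 [[689.4, -151.7], [689.4, -180.6]]
145 580 612 [[672.4, -151.2], [672.3, -180.5]]
165 577 608 [[654.8, -151.7], [654.8, -180.5]]
185 573 604 [[636.8, -151.2], [636.8, -180.4]]
203 570 600 [[620.2, -151.4], [620.2, -180.0]]
ends 600 101 207 [[709.3, -161.8], [615.5, -180.0]]
```

The ribs give a cradle centre of about (661, −127) mm at a yaw of about −0.5°. I'll carry the plate to a point in front of the cradle.

```bash
python3 -m inch "[[0,-3,4,0,0],[0,-11,14,0,0],[0,-23,29,0,0],[0,-37,47,0,0],[0,-52,66,0,0],[0,-66,84,0,0],[0,-76,97,0,0.007],[0,-81,103,0,0.007]]"
python3 - <<'E'
from h import *
togo(455,-124.4,66,-0.5)
E
```

```text
time_s: 12.7
position: [0.5335, -0.0224, 0.2506]
tcp_rot: [[1.0, -0.009, -0.008], [-0.009, -1.0, -0.0], [-0.008, 0.0, -1.0]]
force: [0.7, 0.9, -1.4]
opening: 0.204
pos [533.5 -22.4 250.6] yaw -0.51 F [ 0.7  0.9 -1.4] op 17.8 t 12.7
GO [-76.  102.6 185.2] roll -0.0002
```

```bash
python3 -m inch "[[0,-3,4,0,0],[0,-10,14,0,0],[0,-21,29,2,0],[0,-35,47,8,0],[0,-49,66,16,0],[0,-62,84,28,0],[0,-72,97,40,0],[0,-76,102.5,52,0]]"
python3 -m inch "[[0,0,0,12,0],[0,0,0,25,0],[0,0,0,40,0],[0,0,0,55,0],[0,0,0,70,0],[0,0,0,83,0],[0,0,0,93,0],[0,0,0,98,0]]"
python3 - <<'E'
from h import *
togo(455,-124.4,66,-0.5)
togo(564.8,-124.4,66,-0.5)
print(bot.read_state()["tcp_rot"][2])
E
```

```text
time_s: 13.5
position: [0.4554, -0.1253, 0.1989]
tcp_rot: [[1.0, -0.01, -0.008], [-0.01, -1.0, -0.001], [-0.008, 0.001, -1.0]]
force: [-0.0, 0.0, -1.7]
opening: 0.206
time_s: 14.3
position: [0.4545, -0.1254, 0.1002]
tcp_rot: [[1.0, -0.009, -0.009], [-0.009, -1.0, -0.0], [-0.009, 0.001, -1.0]]
force: [-0.4, 0.1, -1.4]
opening: 0.203
pos [ 454.5 -125.4  100.2] yaw -0.53 F [-0.4  0.1 -1.4] op 17.6 t 14.3
GO [ 0.8 -1.  34.1] roll -0.0005
pos [ 454.5 -125.4  100.2] yaw -0.53 F [-0.4  0.1 -1.4] op 17.6 t 14.3
GO [110.6  -2.   33.2] roll -0.0005
[-8.85683226e-03  5.13859103e-04 -9.99960645e-01]
```

```bash
python3 -m inch "[[0,0,0,4,0],[0,2,-0.5,12,0],[0,6,-1,20,0],[0,12,-1,26,0],[0,20,-1,30,0],[0,30,-1,31,0],[0,38,-1,31,0],[0,42,-1,31,0]]"
python3 -m inch "[[0,4,-0.5,0,0],[0,12,-0.5,0,0],[0,22,-1,0,0],[0,34,-1,0,0],[0,46,-1,0,0],[0,56,-1,0,0],[0,63,-1,0,0],[0,66,-1,0,0]]"
python3 - <<'E'
from h import *
togo(564.8,-124.4,66,-0.5)
p,d=vision.capture("wrist");cm=vision.camera_model("wrist");cv2.imwrite("pics/w7.png",p[:,:,::-1]);np.savez("pics/w7cm.npz",**cm)
E
```

```text
time_s: 15.1
position: [0.498, -0.1251, 0.069]
tcp_rot: [[1.0, -0.009, -0.007], [-0.009, -1.0, -0.001], [-0.007, 0.001, -1.0]]
force: [0.2, 0.4, -1.6]
opening: 0.206
time_s: 15.9
position: [0.565, -0.1247, 0.0685]
tcp_rot: [[1.0, -0.008, -0.006], [-0.008, -1.0, -0.002], [-0.006, 0.002, -1.0]]
force: [0.4, -0.1, -0.9]
opening: 0.204
pos [ 565.  -124.7   68.5] yaw -0.48 F [ 0.4 -0.1 -0.9] op 17.7 t 15.9
GO [-0.2 -0.4  2.5] roll 0.0003
```

View pics/w7.png

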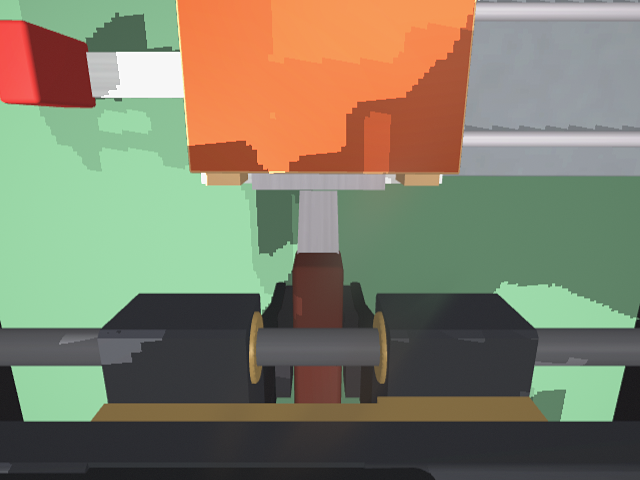

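Run:
```python
from h import *
cm=dict(np.load("pics/w7cm.npz"));p=cv2.imread("pics/w7.png")[:,:,::-1].copy();H,S,V=hsv(p)
s=bot.read_state()
pine=(H>12)&(H<30)&(S>60)&(V>90)
for v in (175,177,179,181,183):
    o=[]
    for a,b in ((195,250),(386,455)):
        u=np.nonzero(pine[v,a:b])[0]+a
        if len(u): o+=[u.min(),u.max()+1]
    print(v,o, (ray(cm,[[k,v] for k in o],.042)*1000).round(1).tolist() if o else "")
zt=s["position"][2]-.0037
m=(H<12)&(S>150)&(V>120)
for v in (5,60,120,160):
    u=np.nonzero(m[v,150:560])[0]+150; w=ray(cm,[[u.min(),v],[u.max()+1,v]],zt)*1000; print(v,u.min(),u.max(),w.round(1).tolist(),w.mean(0).round(1))
for u in (230,320,420):
    v=np.nonzero(m[:200,u])[0].max(); print("rear",v,(ray(cm,[[u,v+1]],zt)*1000).round(1))
```

```text
175 [np.int64(207), np.int64(248), np.int64(396), np.int64(440)] [[617.7, -74.3], [617.6, -93.1], [616.9, -161.2], [616.7, -181.5]]
177 [np.int64(207), np.int64(248), np.int64(396), np.int64(439)] [[616.8, -74.2], [616.6, -93.0], [616.0, -161.2], [615.8, -181.1]]
179 [np.int64(207), np.int64(248), np.int64(396), np.int64(439)] [[615.9, -74.1], [615.7, -93.0], [615.0, -161.3], [614.9, -181.1]]
181 [np.int64(207), np.int64(245), np.int64(399), np.int64(439)] [[615.0, -74.0], [614.8, -91.6], [614.1, -162.7], [613.9, -181.2]]
183 [np.int64(207), np.int64(243), np.int64(401), np.int64(439)] [[614.1, -73.9], [613.9, -90.6], [613.2, -163.7], [613.0, -181.3]]
5 178 285 [[681.6, -75.1], [681.3, -114.2]] [681.5 -94.7]
60 182 468 [[663.3, -74.7], [662.3, -182.3]] [ 662.8 -128.5]
120 187 462 [[641.8, -74.4], [640.8, -182.0]] [ 641.3 -128.2]
160 190 458 [[626.4, -74.1], [625.4, -181.8]] [ 625.9 -127.9]
rear 170 [[621.9 -89.8]]
rear 170 [[ 621.6 -126.1]]
rear 171 [[ 620.8 -166.4]]
```

The plate is over the cradle to within about 1 mm. I'll trim slightly, lower it onto the ribs and keep the blade clear of the deck.

```bash
python3 -m inch "[[0,0.3,-0.2,2,0],[0,0.7,-0.5,5,0],[0,1,-0.6,8,0],[0,1,-0.6,11,0],[0,1,-0.6,14,0],[0,1,-0.6,16,0],[0,1,-0.6,18,0],[0,1,-0.6,20,0]]"
python3 -m inch "[[0,0,0,1.5,0],[0,0,0,3,0],[0,0,0,5,0],[0,0,0,7,0],[0,0,0,8.5,0],[0,0,0,9,0]]"
cat > chk.py <<'E'
from h import *
togo(456,-124,40,-0.5)
p,d=vision.capture("wrist");cm=vision.camera_model("wrist");H,S,V=hsv(p);s=bot.read_state()
zt=.047; m=(H<12)&(S>150)&(V>120)
for v in (30,60,120,160):
    u=np.nonzero(m[v,150:560])[0]+150
    if len(u): w=ray(cm,[[u.min(),v],[u.max()+1,v]],zt)*1000; print(v,u.min(),u.max(),w.round(1).tolist(),w.mean(0).round(1))
for u in (230,280,320,420):
    v=np.nonzero(m[:240,u])[0]
    if len(v): print("rear",v.max(),(ray(cm,[[u,v.max()+1]],zt)*1000).round(1))
E
python3 chk.py
```

```text
time_s: 16.75
position: [0.566, -0.1243, 0.0484]
tcp_rot: [[1.0, -0.009, -0.006], [-0.009, -1.0, -0.002], [-0.006, 0.002, -1.0]]
force: [0.7, 0.1, -0.4]
opening: 0.206
time_s: 17.35
position: [0.5658, -0.1242, 0.0392]
tcp_rot: [[1.0, -0.009, -0.006], [-0.009, -1.0, -0.002], [-0.006, 0.002, -1.0]]
force: [0.1, 0.1, -1.8]
opening: 0.2
pos [ 565.8 -124.2   39.2] yaw -0.49 F [ 0.1  0.1 -1.8] op 17.4 t 17.35
GO [-1.098e+02  7.000e-01 -1.000e-01] roll 0.0002
30 169 483 [[672.0, -74.2], [671.0, -182.0]] [ 671.5 -128.1]
60 171 480 [[662.5, -73.8], [661.5, -182.0]] [ 662.  -127.9]
120 177 473 [[642.5, -73.8], [641.5, -181.5]] [ 642.  -127.6]
160 180 469 [[628.3, -73.4], [627.2, -181.4]] [ 627.7 -127.4]
rear 174 [[622.5 -91.6]]
rear 174 [[ 622.4 -110.4]]
rear 174 [[ 622.2 -125.5]]
rear 175 [[ 621.5 -163.1]]
```

```bash
python3 -m inch "[[0,-3,0,0,0],[0,-9,0,0,0],[0,-18,0,0,0],[0,-28,0,0,0],[0,-38,0,0,0],[0,-48,0,0,0],[0,-56,0,0,0],[0,-60,0,0,0]]"
python3 -c "
from h import *
togo(436,-123.1,40,-0.5)"
python3 -m inch "[[0,-4,0,0,0],[0,-13,0,0,0],[0,-24,0,0,0],[0,-36,0,0,0],[0,-48,0,0,0],[0,-58,0,0,0],[0,-66,0,0,0],[0,-70,0,0,0]]"
python3 chk.py
cat > topchk.py <<'E'
from h import *
cm=vision.camera_model("top"); p,d=vision.capture("top");H,S,V=hsv(p)
red=((H<14)|(H>170))&(S>120)&(V>60); pine=(H>8)&(H<28)&(S>50)&(V>130)
a=proj(cm,[.661,-.127,.047]).astype(int) if True else 0
import sys
y=float(sys.argv[1]) if len(sys.argv)>1 else -.127
a=proj(cm,[.661,y,.047]).astype(int); h=proj(cm,[.661,y+.12,.061]).astype(int)
for n,q,z,w in (("plate",a,.047,30),("handle",h,.061,11)):
    c=blob(red,(q[0]-w,q[1]-w,q[0]+w,q[1]+w)); print(n,c.min(0),c.max(0),rect(cm,c,z))
cv2.imwrite("pics/top_last.png",p[:,:,::-1])
E
python3 topchk.py
```

```text
time_s: 18.2
position: [0.5046, -0.1235, 0.0396]
tcp_rot: [[1.0, -0.009, -0.007], [-0.009, -1.0, -0.001], [-0.007, 0.001, -1.0]]
force: [0.0, 0.5, -0.1]
opening: 0.201
pos [ 504.6 -123.5   39.6] yaw -0.51 F [ 0.   0.5 -0.1] op 17.5 t 18.2
GO [-68.6   0.2   0.1] roll -0.0002
time_s: 19.0
position: [0.4334, -0.1228, 0.0401]
tcp_rot: [[1.0, -0.009, -0.008], [-0.009, -1.0, -0.001], [-0.008, 0.001, -1.0]]
force: [0.1, -0.5, -1.6]
opening: 0.204
pos [ 433.4 -122.8   40.1] yaw -0.53 F [ 0.1 -0.5 -1.6] op 17.8 t 19.0
GO [22.6  1.  -0.1] roll -0.0006
plate [340. 176.] [377. 203.] [ 661.6 -129.   106.4   80.1   89.2]Traceback (most recent call last):
  File "topchk.py", line 9, in <module>
    c=blob(red,(q[0]-w,q[1]-w,q[0]+w,q[1]+w)); print(n,c.min(0),c.max(0),rect(cm,c,z))
  File "h.py", line 17, in blob
    return max(cs,key=cv2.contourArea)[:,0,:].astype(np.float32)
           ~~~^^^^^^^^^^^^^^^^^^^^^^^^
ValueError: max() iterable argument is empty
```

The plate is resting on the ribs about 1 mm from centre, square to within half a degree, and the blade is clear. I'll lay the spatula flat here.

```bash
python3 -m inch "[[0,0,0,6,0],[0,0,0,14,0],[0,0,0,20,0],[0,0,0,24,0],[0,0,0,26.5,0],[0,0,0,27.5,0],[0,0,0,28,0],[0,0,0,28,0]]"
python3 -c "
from h import *
togo(433,-122.8,11.7,-0.5)"
```

```text
time_s: 19.9
position: [0.4337, -0.1229, 0.0122]
tcp_rot: [[1.0, -0.009, -0.008], [-0.009, -1.0, -0.001], [-0.008, 0.001, -1.0]]
force: [-0.7, -0.2, 1.0]
opening: 0.207
pos [ 433.7 -122.9   12.2] yaw -0.53 F [-0.7 -0.2  1. ] op 18.0 t 19.9
GO [-0.7 -0.1  0.5] roll -0.0006
```

```bash
python3 -m inch "[[40,0,0,0,0],[60,0,0,0,0],[60,0,0,0,0],[60,0,0,0,0],[60,0,0,0,0],[60,0,0,0,0]]"
python3 -m inch "[[60,0,0,-5,0],[60,0,0,-20,0],[60,0,0,-50,0],[60,0,0,-90,0],[60,0,0,-130,0],[60,0,0,-165,0],[60,0,0,-185,0],[60,0,0,-185,0]]"
python3 - <<'E'
from h import *
togo(662,45,190,89.5)
p,d=vision.capture("wrist");cm=vision.camera_model("wrist");H,S,V=hsv(p)
print("px blade,grip",proj(cm,[.526,-.124,.003]),proj(cm,[.413,-.123,.042]))
m=cv2.morphologyEx(((S<40)&(V>110)).astype(np.uint8),cv2.MORPH_OPEN,np.ones((19,19)))
print("blade",rect(cm,blob(m,(240,0,400,200)),.003)); print("depth", [d[v,320] for v in (60,100)])
g=((H<14)|(H>170))&(S>80); print("grip",rect(cm,blob(g,(280,150,360,320)),.042))
E
```

```text
time_s: 20.5
position: [0.4337, -0.1229, 0.0122]
tcp_rot: [[1.0, -0.009, -0.008], [-0.009, -1.0, -0.001], [-0.008, 0.001, -1.0]]
force: [0.1, 0.7, -0.0]
opening: 0.643
time_s: 21.3
position: [0.4369, -0.1236, 0.2004]
tcp_rot: [[1.0, -0.009, -0.001], [-0.009, -1.0, -0.005], [-0.001, 0.005, -1.0]]
force: [-0.6, 0.1, -0.9]
opening: 0.691
pos [ 436.9 -123.6  200.4] yaw -0.52 F [-0.6  0.1 -0.9] op 60.1 t 21.3
GO [ 223.6 -170.7    9.4] roll -1.5712
px blade,grip [317.09015384 104.94977087] [317.43890312 248.14407627]
blade [ 510.4 -122.8  107.8   56.1   -0.6]
depth [np.float32(0.33065623), np.float32(0.34014413)]
grip [ 4.119e+02 -1.216e+02  9.940e+01  1.700e+01 -4.000e-01]
```

```bash
python3 -m inch "[[0,20,-20,0,-0.14],[0,50,-45,0,-0.28],[0,85,-70,0,-0.42],[0,120,-95,0,-0.56],[0,155,-120,0,-0.7],[0,190,-145,0,-0.84],[0,215,-165,0,-0.98],[0,224,-171,0,-1.1]]"
python3 -c "
from h import *
togo(662,45,190,89.5)"
```

```text
time_s: 22.15
position: [0.6625, 0.0484, 0.1943]
tcp_rot: [[0.455, 0.891, -0.006], [0.891, -0.455, -0.002], [-0.005, -0.005, -1.0]]
force: [0.0, 0.1, -0.1]
opening: 0.057
pos [662.5  48.4 194.3] yaw 62.94 F [ 0.   0.1 -0.1] op 5.0 t 22.15
GO [-3.2  1.1  4.4] roll -0.4636
```

```bash
python3 -m inch "[[0,-3,1,4,-0.14],[0,-3,1,4,-0.28],[0,-3,1,4,-0.42],[0,-3,1,4,-0.464],[0,-3,1,4,-0.464]]"
python3 - <<'E'
from h import *
togo(662,40,30,89.5)
p,d=vision.capture("wrist");cm=vision.camera_model("wrist");H,S,V=hsv(p)
print(proj(cm,[.662,-.0075,.061]))
red=((H<8)|(H>172))&(S>150)&(V>60)
c=blob(red);print(c.min(0),c.max(0),rect(cm,c,.061))
cm=vision.camera_model("top");p=cv2.imread("pics/top_last.png")[:,:,::-1].copy();H,S,V=hsv(p);print(proj(cm,[.662,-.0075,.061]))
for v in (184,188,192,196):print([(int(H[v,u]),int(S[v,u]),int(V[v,u])) for u in (312,316,320,324)])
E
```

```text
time_s: 22.65
position: [0.6606, 0.0454, 0.1878]
tcp_rot: [[0.009, 1.0, -0.011], [1.0, -0.009, -0.001], [-0.001, -0.011, -1.0]]
force: [-0.0, 0.9, 0.1]
opening: 0.002
pos [660.6  45.4 187.8] yaw 89.51 F [-0.   0.9  0.1] op 0.1 t 22.65
GO [ -5.2   3.2 157.8] roll 0.0002
[322.98885637 298.52576666]
[ 19. 399.] [ 98. 415.] [ 4.389e+02 -1.056e+02  6.720e+01  1.590e+01 -1.000e-01][ WARN:0@0.823] global loadsave.cpp:275 findDecoder imread_('pics/top_last.png'): can't open/read file: check file path/integrity
Traceback (most recent call last):
TypeError: 'NoneType' object is not subscriptable
```

Run:
```python
from h import *
for n in ("top","scene"):
    cm=vision.camera_model(n);p,d=vision.capture(n);H,S,V=hsv(p);cv2.imwrite(f"pics/{n}9.png",p[:,:,::-1])
    q=proj(cm,[.662,-.0075,.061]).astype(int);print(n,q)
    red=((H<9)|(H>171))&(S>110)
    for f in (red,):
        try:
            c=blob(f,(q[0]-25,q[1]-25,q[0]+25,q[1]+25));print("handle",c.min(0),c.max(0),rect(cm,c,.061),(ray(cm,[c.mean(0)],.061)*1000).round(1))
        except ValueError: print("none"); print(H[q[1]-4:q[1]+5:4,q[0]-8:q[0]+9:4],S[q[1]-4:q[1]+5:4,q[0]-8:q[0]+9:4])
    if n=="scene":
        top=red&(V>0); print(p[q[1]-8:q[1]+12:3,q[0]].tolist())
```

```text
top [316 188]
handle [314. 183.] [319. 195.] [660.3  -8.8  35.3  14.2  -0.8] [[658.9  -8.7]]
scene [364 299]
handle [360. 297.] [372. 322.] [683.6 -19.3  65.   22.5 -33.1] [[683.4 -20.1]]
[[128, 174, 135], [130, 171, 132], [163, 76, 58], [227, 67, 51], [230, 66, 53], [150, 48, 37], [129, 45, 35]]
```

The handle is confirmed at (662, −8.5), so the carriage hasn't moved. I'll descend beside its +y face.

```bash
python3 -m inch "[[0,-5,3,30,0],[0,-5,3,65,0],[0,-5,3,100,0],[0,-5,3,130,0],[0,-5,3,150,0],[0,-5,3,158,0],[0,-5,3,158,0]]"
python3 -c "
from h import *
togo(662,15,32,89.5)"
```

```text
time_s: 23.5
position: [0.6619, 0.0401, 0.0296]
tcp_rot: [[0.01, 1.0, -0.012], [1.0, -0.01, -0.001], [-0.001, -0.012, -1.0]]
force: [0.2, -0.4, 0.1]
opening: 0.005
pos [661.9  40.1  29.6] yaw 89.44 F [ 0.2 -0.4  0.1] op 0.5 t 23.5
GO [-25.1   0.3  -2.4] roll -0.001
```

```bash
python3 -m inch "[[0,-6,0,-2,0],[0,-12,0,-2,0],[0,-17,0,-2,0],[0,-20,0,-2,0],[0,-23,0,-2,0],[0,-26,0,-2,0],[0,-29,0,-2,0],[0,-32,0,-2,0]]"
python3 -m inch "[[0,-3,0,0,0],[0,-7,0,0,0],[0,-11,0,0,0],[0,-16,0,0,0],[0,-21,0,0,0],[0,-26,0,0,0],[0,-31,0,0,0],[0,-36,0,0,0]]"
python3 -c "
from h import *
togo(662,15,32,89.5)"
```

```text
time_s: 24.3
position: [0.6616, 0.0085, 0.0317]
tcp_rot: [[0.01, 1.0, -0.012], [1.0, -0.01, -0.0], [-0.0, -0.012, -1.0]]
force: [-0.4, 2.1, 1.4]
opening: 0.003
time_s: 25.1
position: [0.6613, -0.028, 0.0317]
tcp_rot: [[0.01, 1.0, -0.012], [1.0, -0.01, -0.0], [-0.0, -0.012, -1.0]]
force: [0.2, 2.4, 0.6]
opening: 0.008
pos [661.3 -28.   31.7] yaw 89.41 F [0.2 2.4 0.6] op 0.7 t 25.1
GO [43.   0.3 -0.3] roll -0.0015
```

```bash
python3 -m inch "[[0,-4,0,0,0],[0,-9,0,0,0],[0,-14,0,0,0],[0,-19,0,0,0],[0,-24,0,0,0],[0,-29,0,0,0],[0,-34,0,0,0],[0,-38,0,0,0]]"
python3 -m inch "[[0,-4,0,0,0],[0,-9,0,0,0],[0,-14,0,0,0],[0,-19,0,0,0],[0,-24,0,0,0],[0,-29,0,0,0],[0,-34,0,0,0],[0,-37,0,0,0]]"
python3 -c "
from h import *
togo(662,-120,32,89.5)"
```

```text
time_s: 25.9
position: [0.6609, -0.0665, 0.0317]
tcp_rot: [[0.01, 1.0, -0.012], [1.0, -0.01, -0.0], [-0.0, -0.011, -1.0]]
force: [0.5, 2.5, 0.4]
opening: 0.005
time_s: 26.7
position: [0.6605, -0.1042, 0.0317]
tcp_rot: [[0.011, 1.0, -0.011], [1.0, -0.011, -0.0], [-0.001, -0.011, -1.0]]
force: [1.6, 1.7, 0.9]
opening: 0.006
pos [ 660.5 -104.2   31.7] yaw 89.39 F [1.6 1.7 0.9] op 0.5 t 26.7
GO [-15.8   1.6  -0.3] roll -0.0019
```

Now slower, watching for the stop.

```bash
python3 -m inch "[[0,-2,0,0,0],[0,-4.5,0,0,0],[0,-7,0,0,0],[0,-9.5,0,0,0],[0,-12,0,0,0],[0,-14,0,0,0],[0,-16,0,0,0],[0,-17,0,0,0]]"
python3 -m inch "[[0,-2,0,0,0],[0,-4,0,0,0],[0,-6,0,0,0],[0,-8,0,0,0],[0,-9,0,0,0],[0,-10,0,0,0]]"
```

```text
time_s: 27.5
position: [0.6604, -0.1214, 0.0317]
tcp_rot: [[0.011, 1.0, -0.011], [1.0, -0.011, -0.0], [-0.001, -0.011, -1.0]]
force: [0.1, 1.5, 1.0]
opening: 0.007
time_s: 28.1
position: [0.6603, -0.1316, 0.0317]
tcp_rot: [[0.011, 1.0, -0.011], [1.0, -0.011, -0.001], [-0.001, -0.011, -1.0]]
force: [0.8, 1.5, -0.2]
opening: 0.003
```

```bash
python3 -m inch "[[0,-2,0,0,0],[0,-4,0,0,0],[0,-6,0,0,0],[0,-7,0,0,0],[0,-8,0,0,0]]"
python3 -m inch "[[0,-2,0,0,0],[0,-4,0,0,0],[0,-6,0,0,0],[0,-7,0,0,0],[0,-7,0,0,0]]"
```

```text
time_s: 28.6
position: [0.6602, -0.1397, 0.0317]
tcp_rot: [[0.011, 1.0, -0.011], [1.0, -0.011, -0.001], [-0.001, -0.011, -1.0]]
force: [0.1, 1.7, -0.2]
opening: 0.003
time_s: 29.1
position: [0.6601, -0.1471, 0.0317]
tcp_rot: [[0.011, 1.0, -0.011], [1.0, -0.011, -0.001], [-0.001, -0.011, -1.0]]
force: [0.3, 2.4, -0.3]
opening: 0.005
```

```bash
python3 -m inch "[[0,-1,0,0,0],[0,-2,0,0,0],[0,-3,0,0,0],[0,-4,0,0,0],[0,-4,0,0,0]]"
python3 -m inch "[[0,-1,0,0,0],[0,-2,0,0,0],[0,-3,0,0,0],[0,-4,0,0,0],[0,-4,0,0,0]]"
```

```text
time_s: 29.6
position: [0.6601, -0.1471, 0.0318]
tcp_rot: [[0.012, 1.0, -0.012], [1.0, -0.012, 0.005], [0.005, -0.012, -1.0]]
force: [3.0, 12.0, 2.3]
opening: 0.003
time_s: 30.1
position: [0.6599, -0.147, 0.0319]
tcp_rot: [[0.013, 1.0, -0.012], [1.0, -0.013, 0.011], [0.011, -0.012, -1.0]]
force: [2.7, 12.1, 3.8]
opening: 0.005
```

Run:
```python
from h import *
cm=vision.camera_model("top"); a=cv2.imread("pics/top9.png")[:,:,::-1].copy(); H,S,V=hsv(a)
# stop: dark bar at base's right end, near (437,190)
for v in (190,198): print([(u,int(V[v,u]),int(S[v,u])) for u in range(376,446,3)])
```

```text
[(376, 95, 150), (379, 105, 17), (382, 79, 13), (385, 104, 10), (388, 130, 6), (391, 130, 10), (394, 131, 12), (397, 129, 10), (400, 135, 8), (403, 136, 11), (406, 157, 93), (409, 181, 139), (412, 181, 139), (415, 181, 134), (418, 176, 142), (421, 178, 140), (424, 179, 138), (427, 177, 141), (430, 178, 142), (433, 176, 141), (436, 132, 128), (439, 73, 49), (442, 75, 54), (445, 87, 56)]
[(376, 97, 150), (379, 109, 23), (382, 80, 13), (385, 79, 10), (388, 102, 8), (391, 122, 8), (394, 108, 7), (397, 130, 8), (400, 131, 10), (403, 134, 4), (406, 133, 10), (409, 133, 8), (412, 134, 10), (415, 133, 8), (418, 136, 8), (421, 134, 10), (424, 135, 8), (427, 135, 9), (430, 137, 7), (433, 128, 8), (436, 60, 26), (439, 86, 59), (442, 119, 66), (445, 120, 64)]
```

The force rose from 2 to 12 N with no further motion at y = −147, after about 157 mm of travel, so the carriage is against its stop. I'll back off, rise and check.

```bash
python3 -m inch "[[0,3,0,0,0],[0,10,0,0,0],[0,25,0,0,0],[0,45,0,0,0],[0,60,0,0,0],[0,70,0,0,0],[0,70,0,0,0]]"
python3 -m inch "[[0,5,0,-30,0],[0,20,0,-70,0],[0,50,0,-110,0],[0,90,0,-150,0],[0,130,0,-180,0],[0,170,0,-200,0],[0,190,0,-210,0],[0,190,0,-210,0]]"
python3 - <<'E'
from h import *
togo(662,100,240,89.5)
cm=vision.camera_model("scene");p,d=vision.capture("scene");H,S,V=hsv(p);cv2.imwrite("pics/sL.png",p[:,:,::-1])
q=proj(cm,[.659,-.284,.047]).astype(int);h=proj(cm,[.66,-.165,.061]).astype(int);print("expect plate,handle",q,h)
red=((H<12)|(H>171))&(S>110)&(V>50)
c=blob(red,(q[0]-60,q[1]-50,q[0]+60,q[1]+50));print("plate vis",c.min(0),c.max(0),cv2.contourArea(c),rect(cm,c,.047))
K=vision.camera_model("top");p,d=vision.capture("top");H,S,V=hsv(p);cv2.imwrite("pics/tL.png",p[:,:,::-1])
red=((H<12)|(H>171))&(S>110)&(V>50)
for nm,pt,z,w in (("handle",[.66,-.166,.061],.061,12),("plate",[.659,-.284,.047],.047,30)):
    q=proj(K,pt).astype(int);c=blob(red,(q[0]-w,q[1]-w,q[0]+w,q[1]+w));print(nm,q,c.min(0),c.max(0),rect(K,c,z))
g=cv2.morphologyEx(((S<60)&(V>90)).astype(np.uint8),cv2.MORPH_OPEN,np.ones((9,9)))
q=proj(K,[.526,-.124,.003]).astype(int)
c=blob(g,(q[0]-25,q[1]-30,q[0]+25,q[1]+30));print("spatula blade",rect(K,c,.003))
E
```

```text
time_s: 30.8
position: [0.6606, -0.0747, 0.0326]
tcp_rot: [[0.01, 1.0, -0.013], [1.0, -0.01, 0.011], [0.011, -0.013, -1.0]]
force: [0.6, -0.1, -0.3]
opening: 0.006
time_s: 31.6
position: [0.6664, 0.1159, 0.2476]
tcp_rot: [[0.006, 1.0, -0.007], [1.0, -0.006, 0.012], [0.012, -0.007, -1.0]]
force: [0.2, -0.9, -0.4]
opening: 0.001
pos [666.4 115.9 247.6] yaw 89.65 F [ 0.2 -0.9 -0.4] op 0.1 t 31.6
GO [-16.   -4.2   7.4] roll 0.0026
expect plate,handle [227 363] [290 331]
plate vis [191. 359.] [234. 394.] 876.0 [ 661.5 -308.    75.    63.    -0.8]
handle [372 188] [369. 183.] [375. 195.] [ 658.1 -165.9   35.5   17.    -1.7]
plate [412 189] [395. 177.] [433. 202.] [ 658.3 -286.9  108.2   74.3   87.8]
spatula blade [ 525.1 -125.1   79.6   54.5   -0.8]
```

Run:
```python
from h import *
K=vision.camera_model("top")
def edges(f,y0,lab):
    p=cv2.imread(f)[:,:,::-1].copy();H,S,V=hsv(p);red=((H<12)|(H>171))&(S>110)&(V>50)
    q=proj(K,[.66,y0,.047]).astype(int)
    m=np.zeros(red.shape,np.uint8);m[q[1]-25:q[1]+25,q[0]-30:q[0]+30]=red[q[1]-25:q[1]+25,q[0]-30:q[0]+30]
    cols=np.arange(q[0]-15,q[0]+16);b=[np.nonzero(m[:,u])[0].max()+1 for u in cols]
    w=ray(K,np.c_[cols,b],.047)*1000;k=np.polyfit(w[:,1],w[:,0],1);print(lab,"near edge x",w[:,0].mean().round(1),"yaw",-np.degrees(k[0]).round(2))
    rows=np.arange(q[1]-2,q[1]+11);l=[np.nonzero(m[v])[0].min() for v in rows];r=[np.nonzero(m[v])[0].max()+1 for v in rows]
    for n,e in (("L",l),("R",r)):
        w=ray(K,np.c_[e,rows],.047)*1000;k=np.polyfit(w[:,0],w[:,1],1);print(n,w[:,1].mean().round(1),np.degrees(k[0]).round(2))
edges("pics/top9.png",-.1275,"before");edges("pics/tL.png",-.2845,"after")
p=cv2.imread("pics/tL.png")[:,:,::-1].copy();H,S,V=hsv(p);print([(v,int(H[v,397]),int(S[v,397]),int(V[v,397])) for v in range(170,215,4)])
```

```text
before near edge x 621.5 yaw -0.78
L -75.7 -1.17
R -181.2 -1.86
after near edge x 619.4 yaw -0.78
L -232.9 0.84
R -310.2 178.66
[(170, 60, 56, 105), (174, 17, 115, 184), (178, 8, 174, 145), (182, 7, 176, 162), (186, 7, 176, 162), (190, 6, 176, 161), (194, 7, 177, 161), (198, 7, 180, 163), (202, 12, 148, 172), (206, 18, 106, 168), (210, 52, 42, 115), (214, 60, 63, 118)]
```

```bash
python3 -c "
from rig import bot
print(bot.hand_in(), bot.read_state()['time_s'])"
```

```text
the job is handed in; nothing more can be done
the job is handed in; nothing more can be done
```

The varnished plate is on the carriage ribs, the carriage is home against its stop under the lamp, and the job is handed in. It took about 32 s of the 70 s allowed. `hand_in` gives no verdict, so what follows rests on my own measurements.

**What I did:** I slid the spatula under the plate on its rack and carried it level, with the blade tilted under 1°. I set the plate on the ribs, drew the blade out, and laid the spatula flat on the bench. I then pushed the carriage by its handle with the fingers closed.

**Last checks:**
- **Plate on the ribs:** before the push it was within about 1 mm of the rib centre and within about 0.5° of square.
- **Stop:** the push force rose from 2 N to 12 N at the end, with no more movement.
- **Plate during the push:** the handle moved 157.1 mm and the plate's left edge 157.2 mm, so it did not slip. Its near edge kept the same angle, −0.78°.
- **Spatula:** it was still lying flat where I left it, and the arm was clear of everything.

**Doubts and disagreements:**
- The top and wrist cameras disagreed by about 1–2 mm on where the cradle is, which is within the stated calibration.
- After the push the lamp hid part of the plate from above. Its right edge could not be measured, and the whole-outline angle was 1.4° different from before, so I trusted the visible near and left edges.
- I did not measure the fingerboard and reamer again at the end. No move was planned near them.

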